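Sort the hardware jars by weight

TASK

Clear the three white red-lidded jars off the bench: they look alike, but some still hold steel hardware and the others are empty, and you can only tell by lifting them and feeling the weight. Drop each empty jar into the yellow bucket, and set each jar that still holds hardware down gently, standing upright on the floor of the grey tray. Leave the dark tub, the tools and everything else where they are, and finish only once every jar has come to rest.

Things in the scene. Friction and masses are not known exactly. Their poses are not given: they have to be found in the camera images.
- jar_a_center (a point): closed white jar with a red lid, one of three alike, standing on the bench. Square body 60 x 60 mm (flats across its x and y), 78 mm high, round lid 52 mm across and 18 mm high on top. Point: the centre, 48 mm above the underside; z up. Either holds loose steel hardware (0.57 to 0.75 kg in all) or is as good as empty (0.075 kg): only the weight tells. Contents may shift a few mm
- jar_b_center (a point): closed white jar with a red lid, one of three alike, standing on the bench. Square body 60 x 60 mm (flats across its x and y), 78 mm high, round lid 52 mm across and 18 mm high on top. Point: the centre, 48 mm above the underside; z up. Either holds loose steel hardware (0.57 to 0.75 kg in all) or is as good as empty (0.075 kg): only the weight tells. Contents may shift a few mm
- jar_c_center (a point): closed white jar with a red lid, one of three alike, standing on the bench. Square body 60 x 60 mm (flats across its x and y), 78 mm high, round lid 52 mm across and 18 mm high on top. Point: the centre, 48 mm above the underside; z up. Either holds loose steel hardware (0.57 to 0.75 kg in all) or is as good as empty (0.075 kg): only the weight tells. Contents may shift a few mm
- bucket_rim (a point): yellow open bucket, fixed: 250 mm across at the rim, 210 mm at the foot, 200 mm high, wall 4 mm, inner floor 5 mm above the bench. Point: centre of the mouth, 200 mm above the bench. It may stand on the robot's left or right
- tray_in (a point): low grey open tray, fixed, on the other side from the bucket: 300 mm (its x) x 200 mm (its y) outside, walls 5 mm thick and 60 mm high. Point: centre of its inner floor, 5 mm above the bench. Empty at the start; room for two jars or more in a row along its x (say 70 mm either side of the centre)
- tub_center (a point): dark square tub with an orange lid, same shape and size as the jars but not one of them: stays where it is. The point is at its centre, 48 mm up
- tape_center (a point): yellow and black tape measure, 68 x 36 x 62 mm; the point is at its centre. Stays where it is
- screwdriver_grip (a point): screwdriver lying on the bench beyond the jars; the point is on its handle. Stays where it is
- wrench_grip (a point): wrench lying on the bench beyond the jars; the point is on its handle. Stays where it is
- sander_center (a point): brown cork sanding block, 62 x 110 x 34 mm, lying at the back; the point is at its centre. Stays where it is
- spray_center (a point): blue spray can, 58 mm across, 170 mm high, standing at the back; the point is at its centre. Stays where it is
- jar_a: the same jar as point jar_a_center; its origin is the centre of the jar's underside
- jar_b: the same jar as point jar_b_center; its origin is the centre of the jar's underside
- jar_c: the same jar as point jar_c_center; its origin is the centre of the jar's underside
- bucket: the yellow bucket; its origin is the centre of its underside
- tray: the grey tray; its origin is the centre of its underside, axes as for point tray_in

How it is judged:
By the outcome, as a careful person would: the job done as asked, in the order asked, and still so for the second after the job is handed in, with the robot touching nothing.
It also fails if it takes over 72 s, if anything falls off the work surface, if the arm or the gripper's body presses on something with over 40 N, if the wrist force passes 120 N, or if a joint passes its speed limit or range.

ROBOT

A 6-joint arm with a two-finger parallel gripper is mounted at the origin on the work surface. World frame = base frame: x ahead of the robot, y to its left, z up, the work surface at z = 0. Lengths are in m, angles in rad, forces in N, time in s.
With the tool pointing down it reaches from about 0.325 to 0.9 m from the base axis. Payload 6.1 kg.
Tool frame: the origin (TCP) lies between the finger pads; the fingertips stand 22 mm ahead of it and the grasp point (between the pads) lies 3 mm ahead of it; z points along the fingers, y is the line along which they close (so a half turn about z gives the same grasp; the last joint's range is limited). The gripper opens to 87 mm and grips with 3 to 60 N. Pads are 19 mm wide; open, the fingers measure 117 mm over their backs; the gripper's body (75 mm by 190 mm) begins 51 mm behind the grasp point.
Start: joints at [-1.257, 0.22, 1.526, -0, 1.395, -0.126], TCP at [0.266, -0.566, 0.245] pointing down, gripper open.
Joint ranges: [-2.98, 2.98], [-0.91, 2.08], [0.09, 2.57], [-1.24, 4.39], [0.2, 2.65], [-2.68, 2.68]. Speed limits (rad/s): [2.57, 2.57, 3.01, 3.14, 3.14, 3.14].

INTERFACE

Orientations are given as a unit quaternion [x, y, z, w].
In Python, from rig import arm, read_camera, camera_model gives the robot as it stands.
- The arm moves only by the shell command python3 -m handwheel 'ROWS' [FORCE]. ROWS is text: rows parted by semicolons, each of 7 numbers parted by spaces: the shift along the tool's x, y, z scaled (see below), then the turn, a rotation vector about the tool's x, y, z scaled (see below), then the gripper command: -1 is fully open, 1 is shut, values between are in proportion. A call has 1 to 10 rows; each row shifts and turns the commanded pose from where the row before left it, along the tool's axes as they then stand; what a row does not reach is not made up. The controller multiplies each number of a shift by 500 mm and each number of a turn by 180 degrees. A row lasts 1/12 s, in which the tool goes at most 41.7 mm and 7.16 degrees, less where a joint would pass 70% of its speed; a pose out of reach is approached as far as the arm can. A call with a number of a shift or a turn outside -1 to 1 is refused whole. A call with a gripper value outside its range is refused whole. The fingers move at their own pace and stop on an object; FORCE is the grip in N (left out, the last holds). Time passes only in rows, so rows that do not move let the fingers close. It gives the time, the measured TCP pose, the force, the opening and the grip force at its end, in the units of the state.
- arm.sense(): the state, without advancing time (a new reading comes with each control period).
- read_camera(name): name is "side" or "top"; returns the picture (420x560x3 uint8, red, green, blue); there is no depth.
- camera_model(name): a dict with "K" (3x3 intrinsics, pixels), "k1" (the pictures are not rectified: a ray, as slopes to the right and down, at radius r is drawn at 1 + k1 r^2 times it, then the intrinsics apply), "cam_to_world" (4x4, takes a point from camera to world coordinates). Camera axes: x right, y down, z forward; pixel columns grow to the right and rows downward; lengths in m; the calibration is good to about 2 mm. A picture is of the moment at which its call begins. camera_model takes no time and is no camera call.
- arm.job_done(): hands the job in; it is judged then, once.
The state is a dict: "time": time; "joints": joint angles; "qvel": joint speeds; "tau": joint torques, N m; "position": TCP position; "orientation": TCP orientation; "wrist_force": force on the tool from outside, world axes, zero at the start; "wrist_torque": the same for the moment, N m; "gripper_width": finger opening in m; "grip_force": force on a finger pad.
Only numpy, scipy, OpenCV 4.12 (cv2) and the standard library are available. Lean on these libraries where they do the work, as an engineer would, in place of code of your own. Each camera call takes 0.05 s, during which the arm holds its last target. There are 200 camera calls.

## Working session

There is one attempt and no reset: what is moved stays moved. The work goes in short steps, Python scripts to look and compute and a shell command to move; the robot and the scene stay as the last step left them, time stands still between calls to the robot, and variables do not carry over. Pictures are saved under pics/ and viewed, at most 10 in all, crops included, and the job is handed in when it is done.

```bash
mkdir -p pics; ls; python3 - <<'E'
from rig import arm, read_camera, camera_model
import cv2
for n in("top","side"):
    cv2.imwrite(f"pics/{n}0.png",read_camera(n)[:,:,::-1]); print(n,camera_model(n))
print(arm.sense())
E
```

```text
pics
top {'K': array([[403.4227456 ,   0.        , 285.11738413],
       [  0.        , 403.4227456 , 211.20543426],
       [  0.        ,   0.        ,   1.        ]]), 'k1': -0.037146396695011866, 'cam_to_world': array([[-0.01457286, -0.98397713,  0.17769817,  0.4497091 ],
       [-0.99988594,  0.01504571,  0.00131367,  0.02445809],
       [-0.00396622, -0.17765875, -0.98408416,  1.04322382],
       [ 0.        ,  0.        ,  0.        ,  1.        ]])}
side {'K': array([[416.95138946,   0.        , 276.8178262 ],
       [  0.        , 416.95138946, 218.3181802 ],
       [  0.        ,   0.        ,   1.        ]]), 'k1': -0.04727204942927189, 'cam_to_world': array([[-0.93344017, -0.25481928,  0.25250068,  0.32926702],
       [-0.35821388,  0.699949  , -0.61786262,  0.75097083],
       [-0.01929429, -0.66718704, -0.74464031,  1.02310212],
       [ 0.        ,  0.        ,  0.        ,  1.        ]])}
{'time': 0.1, 'joints': array([-1.25716097e+00,  2.21182090e-01,  1.52751542e+00,  4.25517642e-06,
        1.39469502e+00, -1.26109997e-01]), 'qvel': array([-0.00102441, -0.00208867, -0.00287962,  0.00032388,  0.00147519,
        0.00023274]), 'tau': array([ 6.18056110e-04, -4.95942485e+01, -3.88520443e+01,  7.02233962e-02,
        5.15299849e-02, -5.34341245e-05]), 'position': array([ 0.26589553, -0.56503335,  0.24351513]), 'orientation': array([ 9.75924914e-01,  2.18104912e-01, -8.21717761e-05, -8.96180147e-04]), 'wrist_force': array([ 1.01822191,  0.72491559, -0.44685799]), 'wrist_torque': array([ 0.00811901, -0.01579993,  0.01747097]), 'grip_force': 0.0, 'gripper_width': 0.08717287437536965}
```

View pics/top0.png

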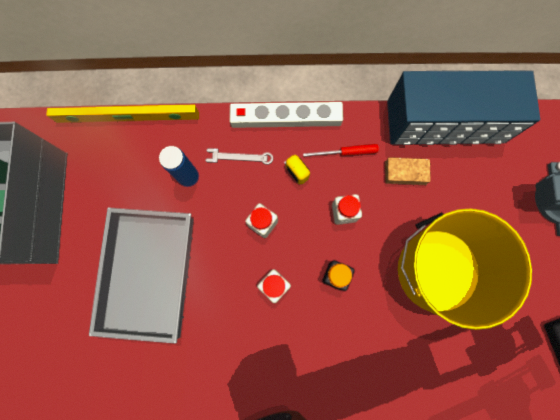

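View pics/side0.png

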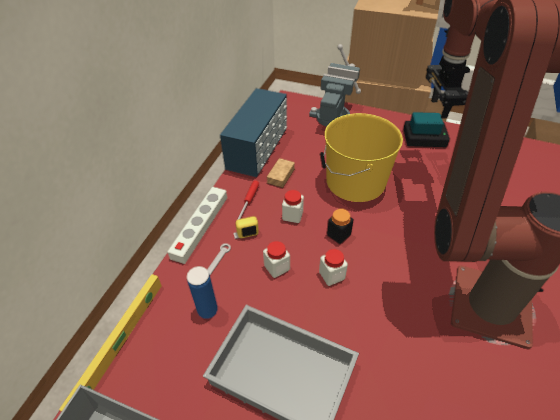

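The top view shows red lids at about (261,218), (348,206) and (274,286), and the tub at (340,277). The bucket mouth is at about (471,268), on the right. The tray corners are near (108,210), (190,213), (176,342) and (91,336), on the left. In the side view the same jars are at (277,258), (293,205) and (334,265).

```bash
cat > h.py <<'E'
import numpy as np, cv2
from scipy.optimize import minimize
from scipy.spatial.transform import Rotation as R
from rig import arm, read_camera, camera_model
def proj(n,P):
    m=camera_model(n);T=np.linalg.inv(m["cam_to_world"]);p=np.asarray(P)@T[:3,:3].T+T[:3,3]
    s=p[:,:2]/p[:,2:];s=s*(1+m["k1"]*(s**2).sum(1,keepdims=True));return s*m["K"][0,0]+m["K"][:2,2]
def ray(n,uv,z):
    m=camera_model(n);d=(np.array(uv,float)-m["K"][:2,2])/m["K"][0,0];s=d.copy()
    for _ in range(9): s=d/(1+m["k1"]*(s@s))
    C=m["cam_to_world"];v=C[:3,:3]@np.r_[s,1];return (C[:3,3]+v*(z-C[2,3])/v[2])[:2]
def jarmask(im):
    r,g,b=[im[:,:,i].astype(int) for i in range(3)]
    lid=(r>185)&(g<60)
    white=(r>110)&(abs(r-g)<45)&(abs(r-b)<50)
    return (lid|white).astype(np.uint8),lid
def hull(n,x,y,a,S=4):
    c,s=np.cos(a),np.sin(a);q=np.array([[1,1],[1,-1],[-1,-1],[-1,1]])*.03@np.array([[c,s],[-s,c]])
    B=np.array([[*(p+[x,y]),z] for z in(0,.078) for p in q])
    t=np.linspace(0,6.28,40);L=np.array([[x+.026*np.cos(i),y+.026*np.sin(i),z] for z in(.078,.096) for i in t])
    return [cv2.convexHull(proj(n,Q).astype(np.float32)) for Q in(B,L)]
def fit(ims,x0,y0,cams=("top","side")):
    S=4;pre={}
    for n in cams:
        u,v=proj(n,[[x0,y0,.05]])[0].astype(int);m=jarmask(ims[n])[0][v-32:v+32,u-32:u+32]
        pre[n]=(u-32,v-32,cv2.resize(m,None,fx=S,fy=S,interpolation=cv2.INTER_NEAREST))
    def cost(p):
        t=0
        for n,(u,v,m) in pre.items():
            d=np.zeros_like(m)
            for h in hull(n,*p): cv2.fillPoly(d,[np.round(((h.reshape(-1,2)-[u,v]+.5)*S)*16).astype(np.int32)],1,shift=4)
            t+=(d!=m).sum()/m.size
        return t
    best=None
    for a in np.radians(range(-45,45,15)):
        r=minimize(cost,[x0,y0,a],method="Nelder-Mead",options=dict(initial_simplex=np.array([[x0,y0,a],[x0+.008,y0,a],[x0,y0+.008,a],[x0,y0,a+.25]]),xatol=1e-5,fatol=1e-6))
        if best is None or r.fun<best.fun: best=r
    return best.x,best.fun
E
cat > m.py <<'E'
from h import *
ims={n:read_camera(n) for n in("top","side")}
for nm,uv in zip("ABC",[(261,218),(348,206),(274,286)]):
    x,y=ray("top",uv,.096)
    for c in(("top","side"),("top",),("side",)):
        p,f=fit(ims,x,y,c);print(nm,c,p[:2].round(4),np.degrees(p[2]).round(1),round(f,4))
T=[ray("top",q,.06) for q in[(108,210),(190,213),(176,342),(91,336)]]
print("tray",np.round(T,3),np.mean(T,0))
im=ims["top"].astype(int)
print("tub",ray("top",(340,276),.096))
y=((im[:,:,0]>120)&(im[:,:,1]>100)&(im[:,:,2]<60)).astype(np.uint8)
for q in[(471,213),(471,325),(415,268),(528,268)]: print("bucket",ray("top",q,.2))
E
python3 m.py
```

```text
A ('top', 'side') [0.6075 0.0854] -42.4 0.1347Traceback (most recent call last):
  File "m.py", line 6, in <module>
    p,f=fit(ims,x,y,c);print(nm,c,p[:2].round(4),np.degrees(p[2]).round(1),round(f,4))
        ~~~^^^^^^^^^^^
  File "h.py", line 36, in fit
    r=minimize(cost,[x0,y0,a],method="Nelder-Mead",options=dict(initial_simplex=np.array([[x0,y0,a],[x0+.008,y0,a],[x0,y0+.008,a],[x0,y0,a+.25]]),xatol=1e-5,fatol=1e-6))
    res = _minimize_neldermead(fun, x0, args, callback, bounds=bounds,
                               **options)
    fsim[j] = func(sim[j])
              ~~~~^^^^^^^^
    fx = function(np.copy(x), *(wrapper_args + args))
  File "h.py", line 31, in cost
    for h in hull(n,*p): cv2.fillPoly(d,[np.round(((h.reshape(-1,2)-[u,v]+.5)*S)*16).astype(np.int32)],1,shift=4)
             ~~~~^^^^^^
  File "h.py", line 21, in hull
    return [cv2.convexHull(proj(n,Q).astype(np.float32)) for Q in(B,L)]
                           ~~~~^^^^^
  File "h.py", line 6, in proj
    m=camera_model(n);T=np.linalg.inv(m["cam_to_world"]);p=np.asarray(P)@T[:3,:3].T+T[:3,3]
ValueError: time passes only in moves, steps and waits
```

```bash
sed -i 's/^def proj/_cm=camera_model\nM={n:_cm(n) for n in("top","side")}\ncamera_model=M.get\ndef proj/' h.py
cat >> h.py <<'E'
def overlay(ims,ps,fn):
    out=[]
    for p in ps:
        row=[]
        for n in("top","side"):
            u,v=proj(n,[[p[0],p[1],.05]])[0].astype(int)-32
            c=cv2.resize(ims[n][v:v+64,u:u+64,::-1],None,fx=3,fy=3,interpolation=cv2.INTER_NEAREST)
            m=cv2.cvtColor(cv2.resize(jarmask(ims[n])[0][v:v+64,u:u+64]*255,None,fx=3,fy=3),cv2.COLOR_GRAY2BGR)
            for h in hull(n,*p): cv2.polylines(c,[((h-[u,v]+.5)*3).astype(np.int32)],True,(0,255,0))
            row+=[c,m]
        out.append(np.hstack(row))
    cv2.imwrite(fn,np.vstack(out))
E
cat >> m.py <<'E'
overlay(ims,[fit(ims,*ray("top",uv,.096))[0] for uv in [(261,218),(348,206),(274,286)]],"pics/ov1.png")
E
python3 m.py
```

```text
A ('top', 'side') [0.6077 0.086 ] -40.9 0.1341
A ('top',) [0.6071 0.0858] 50.8 0.0476
A ('side',) [0.6073 0.0877] -47.1 0.0847
B ('top', 'side') [ 0.6337 -0.1296] 10.4 0.1289
B ('top',) [ 0.634  -0.1302] 2.9 0.0654
B ('side',) [ 0.6334 -0.127 ] 11.0 0.0628
C ('top', 'side') [0.4473 0.0566] -44.6 0.1379
C ('top',) [0.4466 0.0566] -43.2 0.0426
C ('side',) [0.4448 0.0582] 36.6 0.0916
tray [[0.637 0.469]
 [0.626 0.262]
 [0.318 0.288]
 [0.333 0.492]] [0.47853505 0.37742985]
tub [ 0.46598754 -0.09942978]
bucket [ 0.59200936 -0.3712527 ]
bucket [ 0.36042814 -0.34994757]
bucket [ 0.477926   -0.24254651]
bucket [ 0.47321876 -0.48174615]
```

View pics/ov1.png

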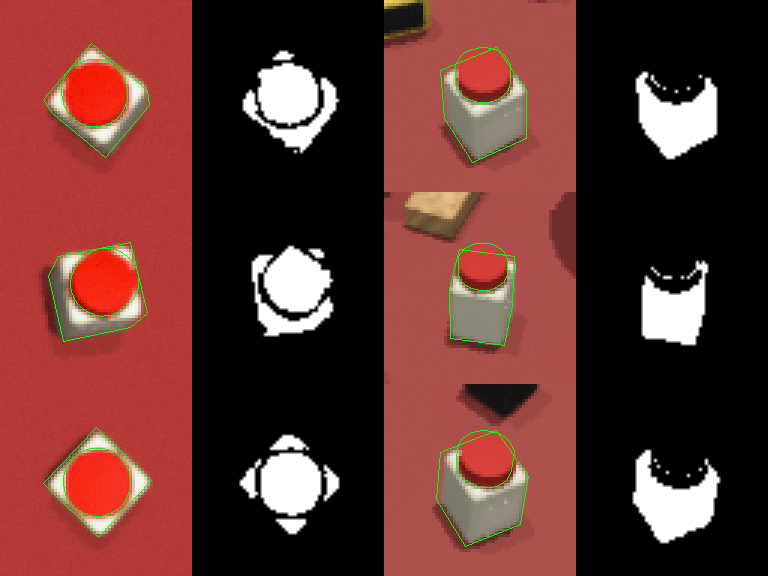

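The overlay shows the fits are close, within a few mm and degrees. The mask loses lid pixels in the side view, so I'll fix that and refit.

```bash
python3 - <<'E'
s=open('h.py').read()
a=s.index("    lid=(r>185)");b=s.index("def hull")
s=s[:a]+'''    white=(r>75)&(r-g<50)&(g-b<40)
    lid=(r>1.0*165)&(r-g>r*0.72)
    m=cv2.morphologyEx((lid|white).astype(np.uint8),cv2.MORPH_CLOSE,np.ones((3,3),np.uint8))
    return m,lid
'''+s[b:]
open('h.py','w').write(s)
E
python3 - <<'E'
import cv2
a=cv2.imread('pics/top0.png');b=cv2.imread('pics/side0.png')
print(a[218,261],a[240,225],b[247,277],b[230,310])
E
sed -i 's/ov1/ov2/' m.py; python3 m.py|grep '^[ABC]'
```

```text
[  9  31 246] [ 57  58 181] [ 56  63 214] [ 75  79 171]
A ('top', 'side') [0.6069 0.0861] -38.8 0.105
A ('top',) [0.6067 0.0854] -37.1 0.0169
A ('side',) [0.6071 0.0871] -45.5 0.0846
B ('top', 'side') [ 0.6332 -0.1272] 9.0 0.1126
B ('top',) [ 0.6338 -0.127 ] 6.3 0.0167
B ('side',) [ 0.6324 -0.1237] 10.5 0.0951
C ('top', 'side') [0.4466 0.0565] -44.7 0.1006
C ('top',) [0.4465 0.0566] -44.7 0.0122
C ('side',) [0.4454 0.0575] 40.5 0.086
```

View pics/ov2.png

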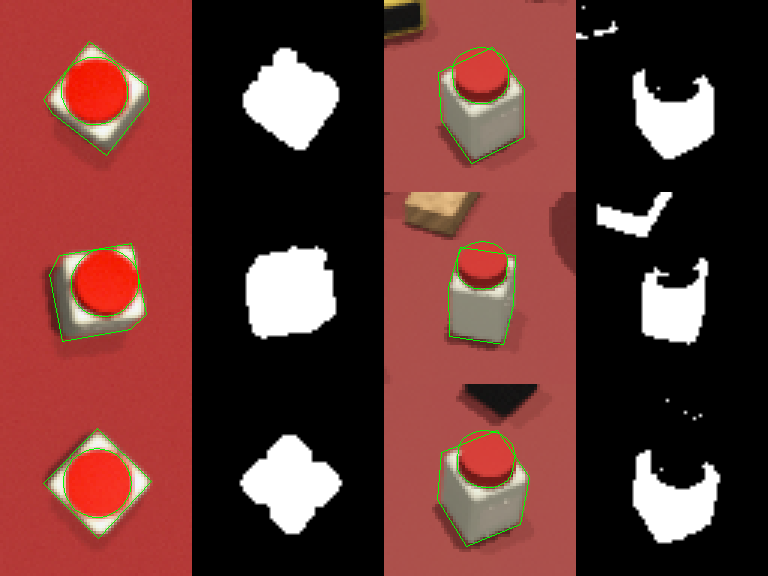

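The fits look good. From the top view: A is at (0.607, 0.086) with yaw -37°, B at (0.634, -0.127) with yaw 6°, and C at (0.447, 0.057) with yaw -45°. The tray is at about (0.478, 0.377) with yaw -4.5°, and the bucket at (0.476, -0.362). I'll start with C.

```bash
cat > go.py <<'E'
# go.py x y z heading_deg : totals in row units at the current heading
import sys; from h import *
s=arm.sense();r=R.from_quat(s["orientation"]);m=r.as_matrix();hd=np.degrees(np.arctan2(m[1,0],m[0,0]))
t=np.array([float(v) for v in sys.argv[1:4]]);d=m.T@(t-s["position"])
print("t",s["time"],"pos",s["position"].round(4),"head",hd.round(1),"tilt",np.degrees(np.arccos(-m[2,2])).round(2),"w",round(s["gripper_width"],4),"Fz",s["wrist_force"].round(2))
print("shift units",(d/.5).round(4),"turn z units",round(-((float(sys.argv[4])-hd+180)%360-180)/180,4))
E
python3 -m handwheel '0 0 -.05 0 0 0 -1;0 0 -.05 0 0 0 -1;.0428 -.0486 0 0 0 0 -1;.0428 -.0486 0 0 0 0 -1;.0428 -.0486 0 0 0 0 -1;.0428 -.0486 0 0 0 0 -1;.0428 -.0486 0 0 0 0 -1;.0428 -.0486 0 0 0 0 -1;.0428 -.0486 0 0 0 0 -1;.0428 -.0486 0 0 0 0 -1'
python3 -m handwheel '.0428 -.0486 0 0 0 0 -1;.0428 -.0486 0 0 0 0 -1;.0428 -.0486 0 0 0 0 -1;.0428 -.0486 0 0 0 0 -1;.0428 -.0486 0 0 0 0 -1;.0428 -.0486 0 0 0 0 -1;.0428 -.0486 0 0 0 0 -1;.0428 -.0486 0 0 0 0 -1;.0428 -.0486 0 0 0 0 -1;.0428 -.0486 0 0 0 0 -1'
python3 -m handwheel '.0428 -.0486 0 0 0 0 -1;.0428 -.0486 0 0 0 0 -1;0 0 0 0 0 -.0372 -1;0 0 0 0 0 -.0372 -1;0 0 0 0 0 -.0372 -1;0 0 0 0 0 0 -1;0 0 0 0 0 0 -1'
python3 go.py .4466 .0566 .058 45.3
```

```text
time: 1.23
position: [0.3384, -0.3153, 0.2947]
orientation: [0.976, 0.218, 0.0, 0.0]
wrist_force: [0.3, -0.1, -0.4]
gripper_width: 0.0871
grip_force: 0.0
time: 2.07
position: [0.4286, -0.0041, 0.2949]
orientation: [0.976, 0.218, 0.0, 0.0]
wrist_force: [0.5, 0.5, 0.9]
gripper_width: 0.087
grip_force: 0.0
time: 2.65
position: [0.4464, 0.0565, 0.2946]
orientation: [0.924, 0.383, 0.0, 0.0]
wrist_force: [0.1, -0.6, 0.5]
gripper_width: 0.0866
grip_force: 0.0
t 2.65 pos [0.4464 0.0565 0.2946] head 45.1 tilt 0.02 w 0.0866 Fz [ 0.12 -0.57  0.5 ]
shift units [ 3.000e-04 -0.000e+00  4.733e-01] turn z units -0.0012
```

```bash
python3 -m handwheel '0 0 .05 0 0 0 -1;0 0 .05 0 0 0 -1;0 0 .05 0 0 0 -1;0 0 .05 0 0 0 -1;0 0 .05 0 0 0 -1;0 0 .05 0 0 0 -1;0 0 .05 0 0 0 -1;0 0 .05 0 0 0 -1;0 0 .025 0 0 0 -1;0 0 .024 0 0 0 -1'
python3 -m handwheel '0 0 .024 0 0 0 -1;0 0 0 0 0 0 -1;0 0 0 0 0 0 1;0 0 0 0 0 0 1;0 0 0 0 0 0 1;0 0 0 0 0 0 1;0 0 0 0 0 0 1;0 0 0 0 0 0 1;0 0 0 0 0 0 1;0 0 0 0 0 0 1' 45
python3 -m handwheel '0 0 0 0 0 0 1;0 0 0 0 0 0 1;0 0 0 0 0 0 1;0 0 -.02 0 0 0 1;0 0 -.03 0 0 0 1;0 0 -.02 0 0 0 1;0 0 0 0 0 0 1;0 0 0 0 0 0 1;0 0 0 0 0 0 1'
python3 -m handwheel '0 0 0 0 0 0 1'
python3 go.py .4466 .0566 .058 45.3
```

```text
time: 3.48
position: [0.4455, 0.0562, 0.0685]
orientation: [0.924, 0.383, -0.001, -0.0]
wrist_force: [0.6, -0.0, 0.5]
gripper_width: 0.0872
grip_force: 0.0
time: 4.32
position: [0.447, 0.0565, 0.0588]
orientation: [0.923, 0.385, 0.0, 0.0]
wrist_force: [-1.4, 0.5, 5.7]
gripper_width: 0.0594
grip_force: 45.0
time: 5.07
position: [0.4457, 0.0565, 0.0923]
orientation: [0.923, 0.385, -0.001, -0.0]
wrist_force: [0.5, -0.4, -7.4]
gripper_width: 0.0601
grip_force: 45.0
time: 5.15
position: [0.4455, 0.0565, 0.0921]
orientation: [0.923, 0.385, -0.001, -0.0]
wrist_force: [-0.6, -0.5, -6.9]
gripper_width: 0.0599
grip_force: 45.0
t 5.15 pos [0.4455 0.0565 0.0921] head 45.3 tilt 0.11 w 0.0599 Fz [-0.64 -0.45 -6.9 ]
shift units [0.0018 0.0015 0.0681] turn z units -0.0001
```

C lifts at about 7 N, so it holds hardware. It goes to the near spot in the tray.

```bash
python3 -m handwheel '0 0 -.04 0 0 0 1;0 0 -.04 0 0 0 1;0 0 -.04 0 0 0 1;0 0 -.04 0 0 0 1;0 0 -.04 0 0 0 1;.0147 -.0182 0 0 0 0 1;.0294 -.0365 0 0 0 0 1;.0294 -.0365 0 0 0 0 1;.0294 -.0365 0 0 0 0 1;.0294 -.0365 0 0 0 0 1'
python3 -m handwheel '.0294 -.0365 0 0 0 0 1;.0294 -.0365 0 0 0 0 1;.0294 -.0365 0 0 0 0 1;.0294 -.0365 0 0 0 0 1;.0294 -.0365 0 0 0 0 1;.0294 -.0365 0 0 0 0 1;.0294 -.0365 0 0 0 0 1;.0294 -.0365 0 0 0 0 1;.0294 -.0365 0 0 0 0 1;.0147 -.0182 0 0 0 0 1'
python3 -m handwheel '0 0 0 0 0 .0346 1;0 0 0 0 0 .0346 1;0 0 0 0 0 .0346 1;0 0 0 0 0 .0346 1;0 0 0 0 0 .0346 1;0 0 0 0 0 .0346 1;0 0 0 0 0 .0346 1;0 0 0 0 0 .0346 1;0 0 0 0 0 0 1;0 0 0 0 0 0 1'
python3 go.py .4087 .3825 .063 -4.5
python3 -c "
from h import *
cv2.imwrite('pics/top1.png',read_camera('top')[:,:,::-1])"
```

```text
time: 5.98
position: [0.4338, 0.162, 0.192]
orientation: [0.923, 0.385, -0.001, -0.0]
wrist_force: [0.0, -0.2, -7.8]
gripper_width: 0.0595
grip_force: 45.0
time: 6.82
position: [0.4086, 0.3845, 0.1917]
orientation: [0.923, 0.386, -0.001, -0.0]
wrist_force: [0.0, -0.3, -7.2]
gripper_width: 0.0597
grip_force: 45.0
time: 7.65
position: [0.4094, 0.3819, 0.1921]
orientation: [0.999, -0.038, -0.001, 0.001]
wrist_force: [0.2, 0.3, -7.9]
gripper_width: 0.0594
grip_force: 45.0
t 7.65 pos [0.4094 0.3819 0.1921] head -4.4 tilt 0.1 w 0.0594 Fz [ 0.24  0.28 -7.94]
shift units [-0.0012 -0.0014  0.2582] turn z units 0.0008
```

View pics/top1.png

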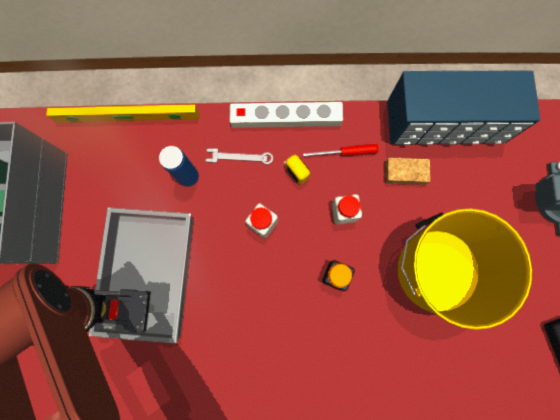

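The jar hangs over the lower end of the tray, around pixel (125,310). Everything else is undisturbed, so I'm lowering it.

```bash
python3 -m handwheel '0 0 .03 0 0 0 1;0 0 .04 0 0 0 1;0 0 .04 0 0 0 1;0 0 .04 0 0 0 1;0 0 .03 0 0 0 1;0 0 .02 0 0 0 1;0 0 .015 0 0 0 1;0 0 .012 0 0 0 1;0 0 .01 0 0 0 1;0 0 .006 0 0 0 1'
python3 -m handwheel '0 0 .004 0 0 0 1;0 0 .003 0 0 0 1;0 0 .003 0 0 0 1;0 0 0 0 0 0 1'
python3 -m handwheel '0 0 .003 0 0 0 1;0 0 0 0 0 0 1'
python3 go.py .4087 .3825 .063 -4.5
```

```text
time: 8.53
position: [0.41, 0.3826, 0.0716]
orientation: [0.999, -0.039, 0.0, -0.0]
wrist_force: [0.4, 0.0, -6.3]
gripper_width: 0.0596
grip_force: 45.0
time: 8.87
position: [0.4098, 0.3825, 0.0667]
orientation: [0.999, -0.04, 0.0, -0.0]
wrist_force: [0.3, -0.5, -7.5]
gripper_width: 0.06
grip_force: 45.0
time: 9.03
position: [0.4098, 0.3824, 0.0651]
orientation: [0.999, -0.04, 0.0, -0.0]
wrist_force: [0.0, 0.9, -7.0]
gripper_width: 0.0598
grip_force: 45.0
t 9.0333 pos [0.4098 0.3824 0.0651] head -4.5 tilt 0.01 w 0.0598 Fz [ 0.02  0.91 -7.  ]
shift units [-0.0021  0.0001  0.0041] turn z units -0.0002
```

```bash
python3 -m handwheel '0 0 .002 0 0 0 1;0 0 .001 0 0 0 1;0 0 0 0 0 0 1'
python3 -m handwheel '0 0 .002 0 0 0 1;0 0 0 0 0 0 1'
python3 -m handwheel '0 0 .002 0 0 0 1;0 0 0 0 0 0 1'
```

```text
time: 9.28
position: [0.4098, 0.3825, 0.0638]
orientation: [0.999, -0.04, 0.0, -0.0]
wrist_force: [-1.3, -2.0, -5.7]
gripper_width: 0.0599
grip_force: 45.0
time: 9.45
position: [0.4099, 0.3826, 0.0638]
orientation: [0.999, -0.04, 0.0, 0.0]
wrist_force: [-3.4, -2.7, 4.5]
gripper_width: 0.0598
grip_force: 45.0
time: 9.62
position: [0.4099, 0.3826, 0.0638]
orientation: [0.999, -0.039, -0.0, 0.0]
wrist_force: [-7.8, -5.8, 10.9]
gripper_width: 0.0596
grip_force: 45.0
```

It's standing on the floor. I'll release and retreat upwards.

```bash
python3 -m handwheel '0 0 0 0 0 0 -.2;0 0 0 0 0 0 -1;0 0 0 0 0 0 -1;0 0 0 0 0 0 -1;0 0 0 0 0 0 -1;0 0 0 0 0 0 -1;0 0 -.02 0 0 0 -1;0 0 -.04 0 0 0 -1;0 0 -.05 0 0 0 -1;0 0 -.05 0 0 0 -1'
python3 -m handwheel '0 0 -.05 0 0 0 -1;0 0 -.05 0 0 0 -1;0 0 -.05 0 0 0 -1;0 0 -.04 0 0 0 -1;0 0 0 0 0 0 -1'
python3 go.py .6068 .0858 .24 53
```

```text
time: 10.45
position: [0.4093, 0.3821, 0.1425]
orientation: [0.999, -0.04, -0.0, 0.0]
wrist_force: [0.8, 0.9, 0.0]
gripper_width: 0.0867
grip_force: 0.0
time: 10.87
position: [0.4119, 0.3841, 0.2429]
orientation: [0.999, -0.04, 0.004, -0.003]
wrist_force: [0.4, 0.4, -0.0]
gripper_width: 0.0874
grip_force: 0.0
t 10.8667 pos [0.4119 0.3841 0.2429] head -4.5 tilt 0.54 w 0.0874 Fz [ 0.4   0.37 -0.02]
shift units [0.4356 0.5639 0.0055] turn z units -0.3196
```

```bash
python3 -m handwheel '.0311 .0403 0 0 0 0 -1;.0311 .0403 0 0 0 0 -1;.0311 .0403 0 0 0 0 -1;.0311 .0403 0 0 0 0 -1;.0311 .0403 0 0 0 0 -1;.0311 .0403 0 0 0 0 -1;.0311 .0403 0 0 0 0 -1;.0311 .0403 0 0 0 0 -1;.0311 .0403 0 0 0 0 -1;.0311 .0403 0 0 0 0 -1'
python3 -m handwheel '.0311 .0403 0 0 0 0 -1;.0311 .0403 0 0 0 0 -1;.0311 .0403 0 0 0 0 -1;.0311 .0403 0 0 0 0 -1;0 0 0 0 0 -.0355 -1;0 0 0 0 0 -.0355 -1;0 0 0 0 0 -.0355 -1;0 0 0 0 0 -.0355 -1;0 0 0 0 0 -.0355 -1;0 0 0 0 0 -.0355 -1'
python3 -m handwheel '0 0 0 0 0 -.0355 -1;0 0 0 0 0 -.0355 -1;0 0 0 0 0 -.0355 -1;0 0 0 0 0 0 -1;0 0 0 0 0 0 -1'
python3 go.py .6068 .0858 .058 53
```

```text
time: 11.7
position: [0.549, 0.168, 0.2359]
orientation: [0.999, -0.04, -0.0, 0.0]
wrist_force: [-0.2, 0.3, -1.0]
gripper_width: 0.0868
grip_force: 0.0
time: 12.53
position: [0.604, 0.0839, 0.2358]
orientation: [0.956, 0.293, -0.001, -0.0]
wrist_force: [-0.3, 0.3, 0.4]
gripper_width: 0.0871
grip_force: 0.0
time: 12.95
position: [0.6041, 0.084, 0.236]
orientation: [0.896, 0.444, -0.0, -0.0]
wrist_force: [0.1, 0.9, 0.2]
gripper_width: 0.0872
grip_force: 0.0
t 12.95 pos [0.6041 0.084  0.236 ] head 52.8 tilt 0.05 w 0.0872 Fz [0.1  0.87 0.17]
shift units [0.0063 0.0024 0.3559] turn z units -0.0012
```

```bash
python3 -m handwheel '.0063 .0024 .03 0 0 0 -1;0 0 .05 0 0 0 -1;0 0 .05 0 0 0 -1;0 0 .05 0 0 0 -1;0 0 .05 0 0 0 -1;0 0 .04 0 0 0 -1;0 0 .03 0 0 0 -1;0 0 .03 0 0 0 -1;0 0 .016 0 0 0 -1;0 0 .01 0 0 0 -1'
python3 -m handwheel '0 0 0 0 0 0 -1;0 0 0 0 0 0 1;0 0 0 0 0 0 1;0 0 0 0 0 0 1;0 0 0 0 0 0 1;0 0 0 0 0 0 1;0 0 0 0 0 0 1;0 0 0 0 0 0 1;0 0 0 0 0 0 1;0 0 0 0 0 0 1' 45
python3 -m handwheel '0 0 0 0 0 0 1;0 0 0 0 0 0 1;0 0 -.02 0 0 0 1;0 0 -.03 0 0 0 1;0 0 -.02 0 0 0 1;0 0 0 0 0 0 1;0 0 0 0 0 0 1;0 0 0 0 0 0 1'
python3 -m handwheel '0 0 0 0 0 0 1;0 0 0 0 0 0 1'
python3 go.py .5483 .3715 .19 -4.5
```

```text
time: 13.78
position: [0.6063, 0.0857, 0.0569]
orientation: [0.896, 0.445, -0.001, -0.001]
wrist_force: [0.6, 0.2, 0.1]
gripper_width: 0.0874
grip_force: 0.0
time: 14.62
position: [0.6077, 0.0858, 0.0592]
orientation: [0.895, 0.446, 0.0, 0.0]
wrist_force: [0.1, -0.7, 5.0]
gripper_width: 0.0595
grip_force: 45.0
time: 15.28
position: [0.6068, 0.0858, 0.093]
orientation: [0.895, 0.446, -0.0, -0.0]
wrist_force: [0.1, -0.0, -0.7]
gripper_width: 0.0597
grip_force: 45.0
time: 15.45
position: [0.6066, 0.0858, 0.0925]
orientation: [0.895, 0.446, -0.001, -0.0]
wrist_force: [-0.3, -0.1, -0.3]
gripper_width: 0.0597
grip_force: 45.0
t 15.45 pos [0.6066 0.0858 0.0925] head 53.0 tilt 0.1 w 0.0597 Fz [-0.3  -0.06 -0.27]
shift units [ 0.3859 -0.4375 -0.1947] turn z units 0.3193
```

A weighs next to nothing, so it's empty and goes to the bucket.

```bash
python3 -m handwheel '0 0 -.0483 0 0 0 1;0 0 -.0483 0 0 0 1;0 0 -.0483 0 0 0 1;0 0 -.0483 0 0 0 1;0 0 -.0483 0 0 0 1;0 0 -.0483 0 0 0 1;0 0 -.0483 0 0 0 1;0 0 -.0483 0 0 0 1;0 0 -.0483 0 0 0 1;0 0 0 0 0 0 1'
python3 -m handwheel '-.0513 .0194 0 0 0 0 1;-.0513 .0194 0 0 0 0 1;-.0513 .0194 0 0 0 0 1;-.0513 .0194 0 0 0 0 1;-.0513 .0194 0 0 0 0 1;-.0513 .0194 0 0 0 0 1;-.0513 .0194 0 0 0 0 1;-.0513 .0194 0 0 0 0 1;-.0513 .0194 0 0 0 0 1;-.0513 .0194 0 0 0 0 1'
python3 -m handwheel '-.0513 .0194 0 0 0 0 1;-.0513 .0194 0 0 0 0 1;-.0513 .0194 0 0 0 0 1;-.0513 .0194 0 0 0 0 1;-.0513 .0194 0 0 0 0 1;-.0513 .0194 0 0 0 0 1;-.0513 .0194 0 0 0 0 1;0 0 0 0 0 0 1;0 0 0 0 0 0 1'
python3 go.py .476 -.362 .2 53
python3 -c "
from h import *
cv2.imwrite('pics/two.png',np.hstack([read_camera('top')[120:,200:,::-1],read_camera('side')[:300,160:,::-1]]))"
```

```text
time: 16.28
position: [0.6094, 0.0859, 0.3168]
orientation: [0.895, 0.446, 0.004, 0.002]
wrist_force: [0.9, 0.4, 0.1]
gripper_width: 0.0594
grip_force: 45.0
time: 17.12
position: [0.5293, -0.1784, 0.3094]
orientation: [0.895, 0.446, -0.001, -0.001]
wrist_force: [0.3, 0.1, -0.5]
gripper_width: 0.06
grip_force: 45.0
time: 17.87
position: [0.4754, -0.3625, 0.3091]
orientation: [0.896, 0.445, -0.0, -0.001]
wrist_force: [-0.5, 0.5, -1.0]
gripper_width: 0.0593
grip_force: 45.0
t 17.8667 pos [ 0.4754 -0.3625  0.3091] head 52.8 tilt 0.14 w 0.0593 Fz [-0.49  0.46 -0.98]
shift units [0.0015 0.0008 0.2183] turn z units -0.001
```

View pics/two.png

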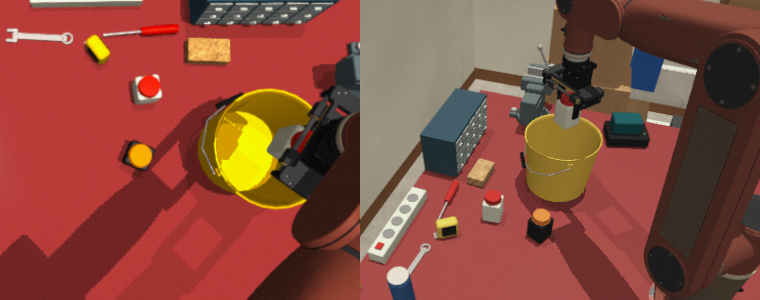

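The jar hangs over the bucket mouth in both views. I'll lower it partway and drop it.

```bash
python3 -m handwheel '0 0 .035 0 0 0 1;0 0 .04 0 0 0 1;0 0 .04 0 0 0 1;0 0 .04 0 0 0 1;0 0 .035 0 0 0 1;0 0 .02 0 0 0 1;0 0 0 0 0 0 1;0 0 0 0 0 0 -1;0 0 0 0 0 0 -1;0 0 0 0 0 0 -1'
python3 -m handwheel '0 0 0 0 0 0 -1;0 0 0 0 0 0 -1;0 0 0 0 0 0 -1;0 0 -.03 0 0 0 -1;0 0 -.05 0 0 0 -1;0 0 -.05 0 0 0 -1;0 0 -.05 0 0 0 -1;0 0 -.03 0 0 0 -1;0 0 0 0 0 0 -1;0 0 0 0 0 0 -1'
python3 go.py .6338 -.1272 .3 6
python3 -c "
from h import *
ims={n:read_camera(n) for n in('top','side')}
x,y=.6338,-.1272
print(fit(ims,x,y,('top',)))"
```

```text
time: 18.8
position: [0.4772, -0.3622, 0.2079]
orientation: [0.895, 0.446, 0.001, 0.001]
wrist_force: [0.9, -0.1, -0.7]
gripper_width: 0.0726
grip_force: 0.0
time: 19.63
position: [0.4766, -0.362, 0.3117]
orientation: [0.895, 0.446, 0.0, 0.001]
wrist_force: [-0.5, 0.8, 0.1]
gripper_width: 0.0869
grip_force: 0.0
t 19.6333 pos [ 0.4766 -0.362   0.3117] head 53.0 tilt 0.13 w 0.0869 Fz [-0.52  0.84  0.1 ]
shift units [ 0.5642 -0.0319  0.0232] turn z units 0.2609
(array([ 0.6333969 , -0.12722616,  0.1197843 ]), np.float64(0.0181121826171875))
```

```bash
python3 -m handwheel '.0513 -.0029 0 0 0 0 -1;.0513 -.0029 0 0 0 0 -1;.0513 -.0029 0 0 0 0 -1;.0513 -.0029 0 0 0 0 -1;.0513 -.0029 0 0 0 0 -1;.0513 -.0029 0 0 0 0 -1;.0513 -.0029 0 0 0 0 -1;.0513 -.0029 0 0 0 0 -1;.0513 -.0029 0 0 0 0 -1;.0513 -.0029 0 0 0 0 -1'
python3 -m handwheel '.0513 -.0029 0 0 0 0 -1;0 0 0 0 0 .0373 -1;0 0 0 0 0 .0373 -1;0 0 0 0 0 .0373 -1;0 0 0 0 0 .0373 -1;0 0 0 0 0 .0373 -1;0 0 0 0 0 .0373 -1;0 0 0 0 0 .0373 -1;0 0 0 0 0 0 -1;0 0 0 0 0 0 -1'
python3 go.py .6336 -.1272 .058 6.5
```

```text
time: 20.57
position: [0.619, -0.1467, 0.3083]
orientation: [0.895, 0.446, -0.001, -0.001]
wrist_force: [-0.3, -0.7, -0.9]
gripper_width: 0.087
grip_force: 0.0
time: 21.4
position: [0.6328, -0.1266, 0.3089]
orientation: [0.999, 0.054, -0.001, -0.001]
wrist_force: [-0.7, -0.3, -1.1]
gripper_width: 0.0868
grip_force: 0.0
t 21.4 pos [ 0.6328 -0.1266  0.3089] head 6.2 tilt 0.17 w 0.0868 Fz [-0.73 -0.33 -1.06]
shift units [0.0027 0.002  0.5019] turn z units -0.0018
```

```bash
python3 -m handwheel '0 0 .03 0 0 0 -1;0 0 .05 0 0 0 -1;0 0 .05 0 0 0 -1;0 0 .05 0 0 0 -1;0 0 .05 0 0 0 -1;0 0 .05 0 0 0 -1;0 0 .05 0 0 0 -1;0 0 .05 0 0 0 -1;0 0 .04 0 0 0 -1;0 0 .03 0 0 0 -1'
python3 -m handwheel '0 0 .03 0 0 0 -1;0 0 .02 0 0 0 -1;0 0 0 0 0 0 -1;0 0 0 0 0 0 1;0 0 0 0 0 0 1;0 0 0 0 0 0 1;0 0 0 0 0 0 1;0 0 0 0 0 0 1;0 0 0 0 0 0 1;0 0 0 0 0 0 1' 45
python3 -m handwheel '0 0 0 0 0 0 1;0 0 0 0 0 0 1;0 0 0 0 0 0 1;0 0 0 0 0 0 1;0 0 -.02 0 0 0 1;0 0 -.03 0 0 0 1;0 0 -.02 0 0 0 1;0 0 0 0 0 0 1;0 0 0 0 0 0 1;0 0 0 0 0 0 1'
python3 -m handwheel '0 0 0 0 0 0 1;0 0 0 0 0 0 1'
python3 go.py .5483 .3715 .21 -4.5
```

```text
time: 22.23
position: [0.6316, -0.1262, 0.0824]
orientation: [0.999, 0.054, -0.002, -0.001]
wrist_force: [-0.2, 0.7, -0.5]
gripper_width: 0.0867
grip_force: 0.0
time: 23.07
position: [0.6342, -0.1273, 0.062]
orientation: [0.999, 0.052, 0.001, 0.001]
wrist_force: [-0.3, -1.8, 4.3]
gripper_width: 0.0598
grip_force: 45.0
time: 23.9
position: [0.6332, -0.1266, 0.0956]
orientation: [0.999, 0.052, -0.0, -0.0]
wrist_force: [-1.0, -0.1, -6.4]
gripper_width: 0.0595
grip_force: 45.0
time: 24.07
position: [0.6328, -0.1265, 0.0949]
orientation: [0.999, 0.052, -0.001, -0.0]
wrist_force: [0.2, 0.7, -5.8]
gripper_width: 0.0597
grip_force: 45.0
t 24.0667 pos [ 0.6328 -0.1265  0.0949] head 6.0 tilt 0.1 w 0.0597 Fz [ 0.18  0.74 -5.83]
shift units [-0.0648 -1.0083 -0.2293] turn z units 0.0582
```

B weighs about 6 N, so it holds hardware. It goes to the far spot in the tray.

```bash
python3 -m handwheel '0 0 -.03 0 0 0 1;0 0 -.04 0 0 0 1;0 0 -.04 0 0 0 1;0 0 -.04 0 0 0 1;0 0 -.04 0 0 0 1;0 0 -.04 0 0 0 1;-.0016 -.024 0 0 0 0 1;-.0031 -.048 0 0 0 0 1;-.0031 -.048 0 0 0 0 1;-.0031 -.048 0 0 0 0 1'
python3 -m handwheel '-.0031 -.048 0 0 0 0 1;-.0031 -.048 0 0 0 0 1;-.0031 -.048 0 0 0 0 1;-.0031 -.048 0 0 0 0 1;-.0031 -.048 0 0 0 0 1;-.0031 -.048 0 0 0 0 1;-.0031 -.048 0 0 0 0 1;-.0031 -.048 0 0 0 0 1;-.0031 -.048 0 0 0 0 1;-.0031 -.048 0 0 0 0 1'
python3 -m handwheel '-.0031 -.048 0 0 0 0 1;-.0031 -.048 0 0 0 0 1;-.0031 -.048 0 0 0 0 1;-.0031 -.048 0 0 0 0 1;-.0031 -.048 0 0 0 0 1;-.0031 -.048 0 0 0 0 1;-.0031 -.048 0 0 0 0 1;-.0016 -.024 0 0 0 0 1;0 0 0 0 0 .029 1;0 0 0 0 0 .029 1'
python3 -m handwheel '0 0 0 0 0 0 1;0 0 0 0 0 0 1'
python3 go.py .5483 .3715 .067 -4.5
```

```text
time: 24.9
position: [0.6181, -0.0422, 0.2089]
orientation: [0.999, 0.052, -0.001, -0.001]
wrist_force: [0.3, 0.8, -5.9]
gripper_width: 0.0598
grip_force: 45.0
time: 25.73
position: [0.5772, 0.1951, 0.2088]
orientation: [0.999, 0.052, -0.001, -0.0]
wrist_force: [-0.3, 0.0, -6.5]
gripper_width: 0.0598
grip_force: 45.0
time: 26.57
position: [0.547, 0.3722, 0.2089]
orientation: [0.999, -0.04, -0.001, 0.001]
wrist_force: [-0.1, -0.5, -5.9]
gripper_width: 0.0596
grip_force: 45.0
time: 26.73
position: [0.5478, 0.3709, 0.2095]
orientation: [0.999, -0.038, -0.001, 0.001]
wrist_force: [-0.0, -1.0, -6.0]
gripper_width: 0.0598
grip_force: 45.0
t 26.7333 pos [0.5478 0.3709 0.2095] head -4.3 tilt 0.11 w 0.0598 Fz [-0.04 -0.97 -6.04]
shift units [ 0.0013 -0.0015  0.2851] turn z units 0.0011
```

```bash
python3 -m handwheel '0 0 .03 0 0 0 1;0 0 .04 0 0 0 1;0 0 .04 0 0 0 1;0 0 .04 0 0 0 1;0 0 .04 0 0 0 1;0 0 .03 0 0 0 1;0 0 .02 0 0 0 1;0 0 .015 0 0 0 1;0 0 .009 0 0 0 1;0 0 .006 0 0 0 1'
python3 -m handwheel '0 0 .003 0 0 0 1;0 0 .002 0 0 0 1;0 0 0 0 0 0 1'
python3 -m handwheel '0 0 .002 0 0 0 1;0 0 .001 0 0 0 1;0 0 0 0 0 0 1'
python3 -m handwheel '0 0 .002 0 0 0 1;0 0 0 0 0 0 1'
```

```text
time: 27.57
position: [0.549, 0.3712, 0.076]
orientation: [0.999, -0.039, 0.0, -0.0]
wrist_force: [-0.6, 0.6, -5.7]
gripper_width: 0.0596
grip_force: 45.0
time: 27.82
position: [0.5491, 0.3713, 0.0741]
orientation: [0.999, -0.039, 0.001, -0.0]
wrist_force: [0.2, 0.3, -5.3]
gripper_width: 0.0594
grip_force: 45.0
time: 28.07
position: [0.5487, 0.3711, 0.0721]
orientation: [0.999, -0.039, 0.0, -0.0]
wrist_force: [-0.5, -0.1, -6.9]
gripper_width: 0.0597
grip_force: 45.0
time: 28.23
position: [0.5485, 0.3711, 0.0708]
orientation: [0.999, -0.039, -0.0, 0.0]
wrist_force: [-1.2, -0.4, -5.4]
gripper_width: 0.0596
grip_force: 45.0
```

```bash
python3 -m handwheel '0 0 .002 0 0 0 1;0 0 .002 0 0 0 1;0 0 0 0 0 0 1'
python3 -m handwheel '0 0 .002 0 0 0 1;0 0 .001 0 0 0 1;0 0 0 0 0 0 1'
python3 -m handwheel '0 0 .002 0 0 0 1;0 0 0 0 0 0 1'
```

```text
time: 28.48
position: [0.5485, 0.371, 0.0686]
orientation: [0.999, -0.039, -0.0, 0.0]
wrist_force: [0.1, 0.4, -5.8]
gripper_width: 0.0595
grip_force: 45.0
time: 28.73
position: [0.5485, 0.371, 0.0672]
orientation: [0.999, -0.039, -0.0, 0.0]
wrist_force: [-0.1, 0.2, -7.4]
gripper_width: 0.0596
grip_force: 45.0
time: 28.9
position: [0.5488, 0.3712, 0.0671]
orientation: [0.999, -0.039, 0.0, -0.0]
wrist_force: [-1.9, -1.0, -1.7]
gripper_width: 0.0597
grip_force: 45.0
```

It's touching down (-6 to -1.7 N). One tiny step more, then release and retreat.

```bash
python3 -m handwheel '0 0 .001 0 0 0 1;0 0 0 0 0 0 1;0 0 0 0 0 0 -.2;0 0 0 0 0 0 -1;0 0 0 0 0 0 -1;0 0 0 0 0 0 -1;0 0 0 0 0 0 -1;0 0 0 0 0 0 -1;0 0 -.02 0 0 0 -1;0 0 -.04 0 0 0 -1'
python3 -m handwheel '0 0 -.05 0 0 0 -1;0 0 -.05 0 0 0 -1;0 0 -.05 0 0 0 -1;0 0 -.05 0 0 0 -1;0 0 -.05 0 0 0 -1;0 .05 0 0 0 0 -1;0 .06 0 0 0 0 -1;0 .06 0 0 0 0 -1;0 .06 0 0 0 0 -1;0 .06 0 0 0 0 -1'
python3 -m handwheel '0 .06 0 0 0 0 -1;0 .06 0 0 0 0 -1;0 .06 0 0 0 0 -1;0 .06 0 0 0 0 -1;0 0 0 0 0 0 -1;0 0 0 0 0 0 -1;0 0 0 0 0 0 -1;0 0 0 0 0 0 -1;0 0 0 0 0 0 -1;0 0 0 0 0 0 -1'
python3 -c "
from h import *
cv2.imwrite('pics/end.png',np.hstack([cv2.resize(read_camera(n)[:,:,::-1],(400,300),interpolation=cv2.INTER_AREA) for n in('top','side')]))
s=arm.sense();print(s['time'],s['wrist_force'],s['position'])"
```

```text
time: 29.73
position: [0.5466, 0.37, 0.0934]
orientation: [0.999, -0.039, -0.003, 0.001]
wrist_force: [-0.5, -0.5, -0.7]
gripper_width: 0.0862
grip_force: 0.0
time: 30.57
position: [0.5371, 0.2254, 0.2218]
orientation: [0.999, -0.039, 0.001, -0.0]
wrist_force: [1.1, -0.7, -0.9]
gripper_width: 0.0871
grip_force: 0.0
time: 31.4
position: [0.528, 0.1079, 0.2209]
orientation: [0.999, -0.038, -0.0, -0.0]
wrist_force: [-0.0, 0.4, -0.4]
gripper_width: 0.087
grip_force: 0.0
31.5 [-0.24465192 -0.57252872  0.2724384 ] [0.52790493 0.10763108 0.2207834 ]
```

View pics/end.png

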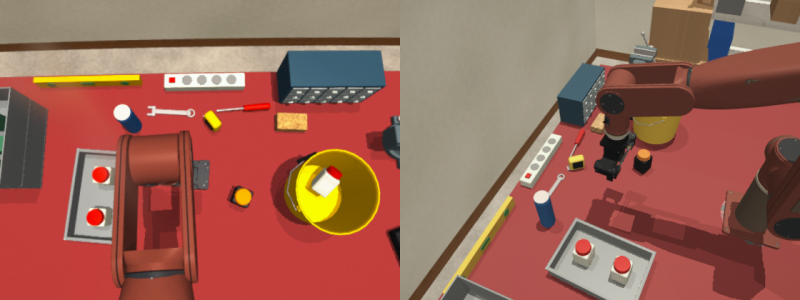

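Both heavy jars stand upright in the tray, at (100,175) and (96,217). The empty jar lies in the bucket at (325,180), and the tub and tools haven't moved. I'm handing in.

```bash
python3 -c "
from rig import arm
print(arm.job_done())"
```

```text
the job is handed in; nothing more can be done
None
```

The job is handed in at 31.5 s of the 72 s allowed: the two jars holding hardware stand upright in the tray, the empty one is in the bucket, and the last pictures showed everything else where it was.

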